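# Roll a capacitor up to the stop of an assembly fixture

## Robot

A 7-joint arm with a two-finger parallel gripper is mounted at the origin on the work surface. World frame = base frame: x ahead of the robot, y to its left, z up, the work surface at z = 0. Lengths are in m, angles in rad, forces in N, time in s.
With the tool pointing down it reaches from about 0.4 to 0.9 m from the base axis. Payload 5.6 kg.
Tool frame: the origin (TCP) lies midway between the tips of the shut fingers; the grasp point (between the pads) lies 19 mm behind it; z points along the fingers, y is the line along which they close (so a half turn about z gives the same grasp; the last joint's range is limited). The gripper opens to 92 mm and grips with 3 to 60 N. Pads are 20 mm wide; open, the fingers measure 128 mm over their backs; the gripper's body (75 mm by 189 mm) begins 69 mm behind the grasp point.
Start: joints at [1.232, 0.468, -0.012, 1.603, 0.006, 1.071, -0.056], TCP at [0.189, -0.622, 0.215] pointing down, gripper open.
Joint ranges: [-2.53, 2.53], [-0.31, 2.02], [-1.57, 1.55], [0.28, 2.44], [-1.29, 4.43], [0.15, 1.84], [-2.92, 2.92]. Speed limits (rad/s): [2.57, 2.57, 3.14, 3.14, 3.14, 3.14, 3.14].

## Interface

Orientations are given as a rotation vector (axis times angle).
In Python, from plant import robot, viewer, job, models gives the robot as it stands. The module is installed in compiled form; this text tells all that it offers.
- The arm moves only by the tool apply_moves, never from a script. Its argument "motion" is a list of rows, each a list of 7 numbers: the turn, a rotation vector about the world's x, y, z in rad, then the shift along the world's x, y, z in m, then the gripper's target within -1 to 1 (shut at 1, half-way at 0, fully open at -1). In form: [[rx, ry, rz, tx, ty, tz, claw], ...]. A call has 1 to 10 rows; each row is the pose to reach, as a shift and turn from the pose commanded when the call began; what a row does not reach only later rows make up. A row lasts 1/8 s, in which the tool goes at most 62.5 mm and 10.7 degrees, less where a joint would pass 70% of its speed; a pose out of reach is approached as far as the arm can. A call with a gripper value outside its range is refused whole. The fingers move at their own pace and stop on an object; "newtons" is the grip in N (left out, the last holds). Time passes only in rows, so rows that repeat a pose let the fingers close. It gives the time, the measured TCP pose, the force, the opening and the grip force at its end, in the units of the state.
- robot.sense(): the state, without advancing time (a new reading comes with each control period).
- viewer.capture(name): name is "scene" or "top" or "wrist"; returns a dict with "color" (480x640x3 uint8, red, green, blue), "range_z" (480x640 float32, m along the optical axis (not along the pixel's ray), 0 where there is no reading), "fx", "fy", "cx", "cy" (pixels), "xyz" and "attitude" of the camera in the world. Camera axes: x right, y down, z forward; pixel columns grow to the right and rows downward; lengths in m; the calibration is good to about 2 mm. A picture is of the moment at which its call begins.
- job.job_done(): hands the job in; it is judged then, once.
Trained networks look in a picture, given as the dict that the camera call returned (one of the last four; its "shot" number tells which), for a name from the list of things; names that differ only in an ending like _2 or _b are one class to them, and where a whole thing is asked for, a point or a joint stands for the part that bears it (a point fixed in the world has none). Each returns a list of dicts, best first, with "score" (0 to 1); they miss things now and then, are a little off and sometimes report something else, mostly with a low value. They report only what shows in the picture. A call takes as long as a camera call. They do not tell look-alikes from the thing itself.
- models.search_frame(name, picture): "bbox" ([left, top, right, bottom] in pixels, round what is visible of it).
- models.outline_of(name, picture): "mask" (480x640 bool, what is visible of it) and "bbox" ([left, top, right, bottom] in pixels, round what is visible of it).
The state is a dict: "time": time; "joint_positions": joint angles; "dq": joint speeds; "effort": joint torques, N m; "eef_pos": TCP position; "ee_rot": TCP orientation; "force": force on the tool from outside, world axes, zero at the start; "wrist_torque": the same for the moment, N m; "gripper_width": opening from 0.0 (shut) to 1.0 (fully open); "gripper_force": force on a finger pad.
Only numpy, scipy, OpenCV 4.12 (cv2) and the standard library are available. Lean on these libraries where they do the work, as an engineer would, in place of code of your own. Each camera call takes 0.05 s, during which the arm holds its last target. There are 200 camera calls.

## Task

Set the sliding stop of the long assembly fixture so that its flat face stands exactly over the black line across the bed. Then roll the big capacitor along the bed by pushing its side, without lifting it, until it bears on the buffer plate of the stop: press it there for about half a second with a light push of about 5 or 6 N (its thin case dents above 10 N), without shoving the stop off the line. Leave it lying at rest against the buffer, and do not disturb the other things on the bench.

Things in the scene. Friction and masses are not known exactly. Their poses are not given: they have to be found in the camera images.
- bed: Fixture bed with a cork-faced plate and aluminium rails, fixed to the bench, 120 wide (its x) x 400 long (its y), top of the bed plate 8 mm above the bench. Along both long edges runs a rail 12 wide, 10 high above the bed plate, rail tops 18 mm above the bench; 90 mm clear between the rails. Origin: centre of the underside; y is the rolling direction, from the capacitor towards the stop.
- stop (a joint): Position of the sliding stop along the bed (m): 0 = farthest from the capacitor, with its face 150 mm from the bed's middle towards bed +y; it grows as the stop moves to bed -y, towards the capacitor, up to 0.19. The stop has no spring; it stays where left and is stiff: about 12 N moves it slowly, more (15 N per m/s) when moved faster.
- stop_face (a point): Foot of the stop's flat steel face (84 wide, looks to bed -y, 1.5 to 41.5 mm above the bed plate), mid-width, at bed-plate level; to be set over the line. In front of the face stands a dark buffer plate (60 wide, 14 to 36 mm up), which the capacitor meets: rigid, 2 to 14 mm proud of the face, set differently each time and not measured: find it by feel.
- stop_tab (a point): Centre of the top edge of the stop's black upright grip tab: 36 wide (bed x), 12 thick (bed y), top 80 mm above the bench, free over its upper 38 mm, its mid-plane 29 mm behind the face (towards bed +y). Can be pinched from above across its 12 mm.
- line: Black line 2 mm wide, drawn across the bed plate and over both rails, with a short tick down each outer side. Origin: mid-width, on the line's centre, at the level of the bed plate's top; axes parallel to those of the bed.
- can: The big capacitor: plain aluminium cylinder of diameter 50 and length 82, about 0.26 kg, lying across the bed between the rails, with two brass terminals in the black disc at one end. Origin: on its axis at mid-length, 25 mm above the bed plate; x is its axis. Smooth (friction about 0.4); it rolls easily and soon stops by itself on the cork. The case dents above 10 N of push on its side.
- small_cap: Bystander: small aluminium capacitor standing upright beside the bed, diameter 30, height 40. Origin: centre of its underside.
- small_cap2: Bystander: small squat aluminium capacitor standing upright beside the bed, diameter 35, height 32. Origin: centre of its underside.
- toroid: Bystander: copper ring transformer, outer diameter 92, hole 32, height 42. Origin: centre of its underside.
- spool: Bystander: grey solder spool standing on its flange, diameter 54, height 40. Origin: centre of its underside.
- screwdriver: Bystander: screwdriver lying on the bench.
- wrench: Bystander: steel wrench lying on the bench.
- screw_tray: Bystander: grey open tray, 90 x 120 x 30. Origin: centre of its underside.
Mind the look-alikes: they are no part of the job. What is shaped like the can but pink or turquoise is not meant.

How it is judged:
By the outcome, as a careful person would: the job done as asked, in the order asked, and still so for the second after the job is handed in, with the robot touching nothing.
It also fails if it takes over 72 s, if anything falls off the work surface, if the arm or the gripper's body presses on something with over 40 N, if the wrist force passes 120 N, or if a joint passes its speed limit or range.

## Working session

There is one attempt and no reset: what is moved stays moved. The work goes in short steps, Python scripts to look and compute and a tool call to move; the robot and the scene stay as the last step left them, time stands still between calls to the robot, and variables do not carry over. Pictures are saved under pics/ and viewed, at most 10 in all, crops included, and the job is handed in when it is done.

Besides the shell and the picture viewer there is one more tool, called after ">>>" as a command line: name --pt "numbers of a row" for each row, then --argument value for the rest. apply_moves: Moves the arm, as the interface text tells. Its arguments: {"type":"object","properties":{"motion":{"type":"array","items":{"type":"array","items":{"type":"number"}}},"newtons":{"type":"number"}},"required":["motion"]}

```bash
mkdir -p pics; cat > h.py <<'E'
import numpy as np, cv2
from scipy.spatial.transform import Rotation as R
from plant import robot, viewer, job, models
def rot(a):
    a=np.asarray(a,float)
    if a.shape==(3,3): return a
    return R.from_rotvec(a).as_matrix() if a.size==3 else R.from_quat(a).as_matrix()
def cloud(p):
    v,u=np.mgrid[0:480,0:640]; z=p["range_z"]
    c=np.stack([(u-p["cx"])/p["fx"]*z,(v-p["cy"])/p["fy"]*z,z],-1)
    w=c@rot(p["attitude"]).T+p["xyz"]; w[z==0]=np.nan
    return w
def ray(p,u,v,z):  # pixel to plane z
    d=rot(p["attitude"])@np.array([(u-p["cx"])/p["fx"],(v-p["cy"])/p["fy"],1]); o=np.array(p["xyz"])
    return o+d*(z-o[2])/d[2]
def proj(p,w):
    c=(np.asarray(w)-p["xyz"])@rot(p["attitude"]); return np.array([c[0]/c[2]*p["fx"]+p["cx"],c[1]/c[2]*p["fy"]+p["cy"]])
def save(n,img): cv2.imwrite("pics/"+n,img[...,::-1])
E
python3 - <<'E'
from h import *
np.set_printoptions(precision=4,suppress=True)
print(robot.sense())
for n in("top","scene"):
    p=viewer.capture(n); save(n+"1.png",p["color"]); w=cloud(p)
    print(n,p["xyz"],p["attitude"],p["fx"])
    for k in("bed","stop","can","stop_tab"):
        for d in models.outline_of(k,p)[:3]:
            m=d["mask"]; q=w[m]; print(k,round(d["score"],2),d["bbox"],np.nanmedian(q,0),np.nanpercentile(q,98,axis=0))
E
```

```text
{'time': 0.0, 'joint_positions': array([ 1.232 ,  0.4684, -0.0116,  1.6036,  0.006 ,  1.0714, -0.0563]), 'dq': array([ 0.0005, -0.    ,  0.0018, -0.0003,  0.0007, -0.0004, -0.0007]), 'effort': array([  0.0006, -52.0571,  -0.0119, -24.3744,  -0.0565,   0.0173,
         0.0002]), 'eef_pos': array([ 0.1892, -0.6212,  0.2137]), 'ee_rot': array([-3.1056, -0.4625,  0.0006]), 'force': array([ 0.1717, -0.4242,  0.8395]), 'wrist_torque': array([ 0.0738, -0.0006, -0.0106]), 'gripper_force': 0.0, 'gripper_width': 0.997210617888962}
top [ 0.2425 -0.0244  1.2555] [-2.1394  2.0918 -0.2185] 496.41077257182553
bed 0.87 [248.7, 172.5, 408.0, 276.4] [ 0.5592 -0.0128  0.0105] [0.6586 0.1543 0.0518]
bed 0.33 [445.8, 244.0, 489.4, 283.5] [ 0.455  -0.3854  0.042 ] [ 0.4986 -0.3441  0.0476]
stop 0.86 [260.0, 179.7, 293.4, 228.4] [0.6002 0.0996 0.0332] [0.6621 0.1324 0.0818]
can 0.96 [335.2, 294.5, 365.9, 332.7] [ 0.3341 -0.0912  0.0464] [ 0.3741 -0.0614  0.0537]
can 0.95 [454.1, 311.0, 481.7, 351.5] [ 0.2939 -0.3782  0.0459] [ 0.3348 -0.3479  0.0536]
can 0.87 [387.2, 310.3, 423.1, 334.3] [ 0.3142 -0.2238  
[... 216 characters left out ...]

stop_tab 0.72 [413.7, 158.5, 461.6, 196.8] [ 0.6935 -0.3185  0.0058] [ 0.7364 -0.2579  0.0324]
scene [ 1.3075 -0.4636  0.6837] [-1.874  -1.1385  0.6019] 487.3827734835703
bed 0.68 [244.5, 266.8, 432.3, 330.7] [ 0.572  -0.0158  0.0065] [0.6706 0.1529 0.0536]
stop 0.59 [377.9, 268.1, 409.7, 313.1] [0.625  0.0957 0.0293] [0.6677 0.1423 0.0773]
can 0.86 [127.8, 258.7, 159.1, 293.7] [ 0.3212 -0.3856  0.0372] [ 0.3411 -0.3481  0.0479]
can 0.7 [193.0, 251.8, 233.9, 278.3] [ 0.335  -0.2289  0.0343] [ 0.3439 -0.1857  0.048 ]
can 0.68 [252.1, 239.4, 285.9, 267.6] [ 0.3572 -0.0989  0.0349] [ 0.3831 -0.058   0.0481]
stop_tab 0.8 [381.0, 268.8, 407.6, 314.2] [0.6252 0.0944 0.0314] [0.6677 0.1265 0.0775]
```

View pics/top1.png

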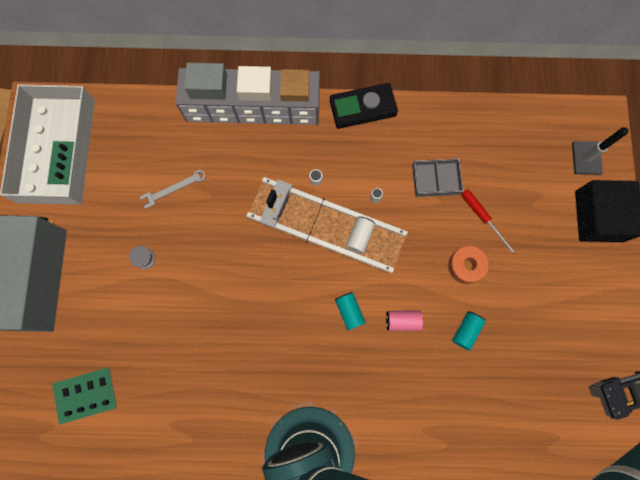

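View pics/scene1.png

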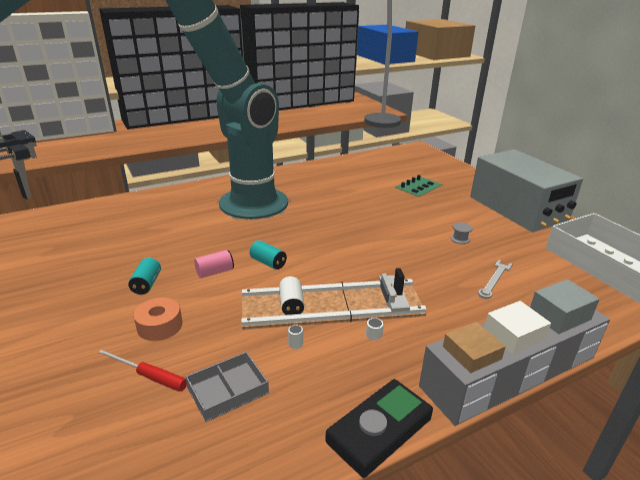

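Top picture: the bed spans (248,180)–(408,270), the stop's black tab is at (272,199), the line at (316,213) and the aluminium can at (360,234). The can look-alikes are off the bed, at (350,311), (404,321) and (469,331). Next I'll fit the bed pose.

```bash
python3 - <<'E'
from h import *
np.set_printoptions(precision=4,suppress=True)
p=viewer.capture("top"); w=cloud(p)
d=models.outline_of("bed",p)[0]; m=cv2.dilate(d["mask"].astype(np.uint8),np.ones((9,9)),iterations=2)>0
q=w[m]; q=q[(q[:,2]>0.012)&(q[:,2]<0.024)]
r=cv2.minAreaRect(q[:,:2].astype(np.float32)); print(r, len(q))
c=np.array(r[0]); bp=cv2.boxPoints(r); print(bp)
e=[bp[1]-bp[0],bp[2]-bp[1]]; y=max(e,key=np.linalg.norm); y=y/np.linalg.norm(y); y=y if y[1]>0 else -y
x=np.array([y[1],-y[0]]); print("y",y,"yaw",np.arctan2(y[1],y[0]))
q=w[m]; b=np.stack([(q[:,:2]-c)@x,(q[:,:2]-c)@y,q[:,2]],-1)
t=b[b[:,2]>0.065]; print("tab",t.mean(0),t.min(0),t.max(0),len(t))
t=b[(b[:,2]>0.035)&(b[:,1]<0)]; print("can",t.mean(0),t.min(0),t.max(0))
W=viewer.capture("wrist"); save("w1.png",W["color"]); print(W["xyz"],W["fx"],rot(W["attitude"]))
s=robot.sense(); T=rot(s["ee_rot"]); print(T, (W["xyz"]-s["eef_pos"])@T, T.T@rot(W["attitude"]))
for k in("small_cap","toroid","screw_tray"):
    for d in models.outline_of(k,p)[:3]: print(k,round(d["score"],2),np.nanmedian(w[d["mask"]],0))
E
```

```text
((0.5575675964355469, -0.030595213174819946), (0.3996336758136749, 0.1246013268828392), 69.7383041381836) 1781
[[ 0.4299 -0.1965]
 [ 0.5468 -0.2396]
 [ 0.6852  0.1353]
 [ 0.5683  0.1784]]
y [0.3463 0.9381] yaw 1.2171628
tab [-0.0008  0.1479  0.0787] [-0.0182  0.1425  0.0651] [0.0176 0.1556 0.0871] 86
can [-0.0018 -0.0914  0.0531] [-0.0421 -0.1159  0.0358] [ 0.0424 -0.0665  0.0636]
[ 0.2675 -0.5972  0.3848] 396.7371036783073 [[ 0.2918 -0.9147 -0.2796]
 [-0.9565 -0.2793 -0.0848]
 [-0.0005  0.2922 -0.9564]]
[[ 0.9566  0.2914 -0.    ]
 [ 0.2914 -0.9566 -0.0001]
 [-0.      0.0001 -1.    ]] [ 0.0818 -0.0008 -0.1702] [[ 0.0004 -0.9564 -0.2921]
 [ 1.      0.0006 -0.0004]
 [ 0.0006 -0.2921  0.9564]]
small_cap 0.65 [ 0.6787 -0.0001  0.0319]
small_cap 0.52 [ 0.5209 -0.1154  0.0544]
toroid 0.93 [ 0.4564 -0.3858  0.0418]
toroid 0.15 [0.6003 0.1002 0.0333]
screw_tray 0.79 [ 0.6928 -0.3181  0.006 ]
```

>>> apply_moves --pt "0 0 0.17 0.03 0.05 0 -1" --pt "0 0 0.34 0.06 0.1 0 -1" --pt "0 0 0.51 0.09 0.15 0 -1" --pt "0 0 0.68 0.12 0.2 0 -1" --pt "0 0 0.85 0.15 0.25 0 -1" --pt "0 0 1.02 0.18 0.3 0 -1" --pt "0 0 1.19 0.21 0.35 0 -1" --pt "0 0 1.36 0.24 0.4 0 -1" --pt "0 0 1.53 0.27 0.45 0 -1" --pt "0 0 1.7 0.3 0.5 0 -1"

```text
time: 2.05
eef_pos: [0.4903, -0.1204, 0.215]
ee_rot: [1.696, 2.643, -0.0]
force: [0.2, -0.1, -0.8]
gripper_width: 1.0
gripper_force: 0.0
```

>>> apply_moves --pt "0 0 0.16 0.03 0.04 0 -1" --pt "0 0 0.32 0.06 0.08 0 -1" --pt "0 0 0.48 0.08 0.12 -0.02 -1" --pt "0 0 0.64 0.089 0.148 -0.04 -1" --pt "0 0 0.79 0.089 0.148 -0.06 -1" --pt "0 0 0.79 0.089 0.148 -0.06 -1" --pt "0 0 0.79 0.089 0.148 -0.06 -1" --pt "0 0 0.79 0.089 0.148 -0.06 -1" --pt "0 0 0.79 0.089 0.148 -0.06 -1"

```text
time: 3.18
eef_pos: [0.5788, 0.0259, 0.1554]
ee_rot: [0.558, 3.09, -0.0]
force: [-0.6, 0.1, -0.1]
gripper_width: 1.002
gripper_force: 0.0
```

```bash
python3 - <<'E'
from h import *
np.set_printoptions(precision=4,suppress=True)
s=robot.sense(); print(s["time"],s["joint_positions"],s["eef_pos"],rot(s["ee_rot"]),s["force"])
W=viewer.capture("wrist"); save("w2.png",W["color"]); print(W["xyz"],rot(W["attitude"]))
np.savez("w2.npz",**{k:W[k] for k in W})
E
```

```text
3.175 [ 0.4512  0.5378 -0.7324  1.797   0.4289  0.9707  0.755 ] [0.5788 0.0259 0.1554] [[-0.9369  0.3496  0.0014]
 [ 0.3496  0.9369 -0.0005]
 [-0.0015  0.0001 -1.    ]] [-0.593   0.1425 -0.0799]
[0.5004 0.0553 0.3254] [[ 0.3493  0.8965  0.2726]
 [ 0.937  -0.3341 -0.1019]
 [-0.0003  0.291  -0.9567]]
```

View pics/w2.png

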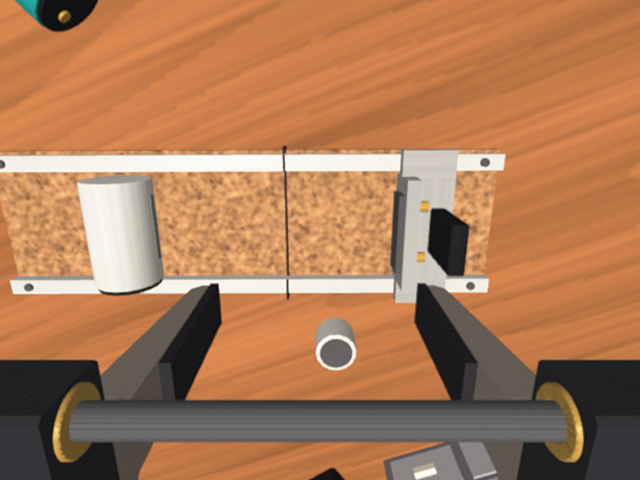

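The wrist picture shows the line at column 286 (rows 147–298), the stop with its buffer at column 397, its face at about 403, the tab top at about (437,240), and the can at (120,235). I'll measure these now.

```bash
cat >> h.py <<'E'
def linefit(p,c0,rows,z,win=6):
    g=cv2.cvtColor(p["color"],cv2.COLOR_RGB2GRAY).astype(float); P=[]
    for r in rows:
        seg=g[r,c0-win:c0+win+1]; k=int(seg.argmin()); 
        wt=np.clip(np.median(seg)-25-seg,0,None); wt[np.abs(np.arange(len(seg))-k)>2]=0
        if wt.sum()>20: P.append((c0-win+(wt*np.arange(len(seg))).sum()/wt.sum(),r))
    P=np.array(P); f=np.polyfit(P[:,1],P[:,0],1); res=P[:,0]-np.polyval(f,P[:,1]); P=P[np.abs(res)<1]; 
    f=np.polyfit(P[:,1],P[:,0],1)
    a,b=[ray(p,np.polyval(f,r),r,z) for r in (rows[0],rows[-1])]
    return f,a,b,len(P),(P[:,0]-np.polyval(f,P[:,1])).std()
E
python3 - <<'E'
from h import *
np.set_printoptions(precision=4,suppress=True)
W=dict(np.load("w2.npz")); w=cloud(W)
f,a,b,n,sd=linefit(W,286,range(176,272),0.008); print("line",f,a,b,n,sd)
d=(b-a)[:2]; print("bed x dir deg",np.degrees(np.arctan2(d[1],d[0])))
# rails by depth
hh=w[...,2]
def rail(r0,r1,cols,top):
    P=[]
    for c in cols:
        col=(hh[r0:r1,c]>0.012)&(hh[r0:r1,c]<.026)
        k=np.where(col)[0]
        if len(k)>4: P.append((c,r0+k[0]-.5,r0+k[-1]+.5))
    P=np.array(P)
    for j in(1,2):
        g=np.polyfit(P[:,0],P[:,j],1); e=[ray(W,c,np.polyval(g,c),0.018) for c in(P[0,0],P[-1,0])]
        dd=(e[1]-e[0])[:2]; print("rail edge",g,e,np.degrees(np.arctan2(dd[1],dd[0])))
rail(145,180,range(20,390),0); rail(268,300,range(30,75),0);
rail(270,300,range(170,210),0)
m=(hh>0.074)&(hh<0.09); m[300:]=0; q=w[m]; print("tab top",m.sum(),np.median(q,0),cv2.minAreaRect(q[:,:2].astype(np.float32)))
vv,uu=np.where(m); print(uu.min(),uu.max(),vv.min(),vv.max())
m=(hh>0.04)&(hh<0.065); m[300:]=0; m[:,:300]=0; q=w[m]; print("block",np.median(q[:,2]),cv2.minAreaRect(q[:,:2].astype(np.float32)))
m=(hh>0.03)&(hh<0.065); m[300:]=0; m[:,300:]=0;m[:150]=0; q=w[m]; print("can",np.percentile(q[:,2],98),cv2.minAreaRect(q[:,:2].astype(np.float32)))
E
```

```text
line [  0.0275 280.0568] [0.5316 0.0158 0.008 ] [ 0.6076 -0.0123  0.008 ] 96 0.08184244017533714
bed x dir deg -20.234566719473733
rail edge [ -0.0042 155.3404] [array([ 0.4456, -0.1659,  0.018 ]), array([0.5426, 0.0974, 0.018 ])] 69.79385824188189
rail edge [ -0.0105 174.1772] [array([ 0.4578, -0.1738,  0.018 ]), array([0.5543, 0.0937, 0.018 ])] 70.15852478624949
rail edge [  0.0036 277.2928] [array([ 0.5346, -0.2135,  0.018 ]), array([ 0.5475, -0.1792,  0.018 ])] 69.34477345757078
rail edge [ -0.002  293.5805] [array([ 0.5472, -0.2215,  0.018 ]), array([ 0.5601, -0.1866,  0.018 ])] 69.68822087973643
rail edge [  0.0049 276.1256] [array([ 0.575 , -0.1039,  0.018 ]), array([ 0.5865, -0.0735,  0.018 ])] 69.26343778006117
rail edge [ -0.2822 342.5724] [array([ 0.5894, -0.1111,  0.018 ]), array([ 0.5918, -0.076 ,  0.018 ])] 86.14872026476789
tab top 1076 [0.6078 0.1117 0.0796] ((0.6094489097595215, 0.11207040399312973), (0.012999583035707474, 0.037259891629219055), 70.48605346679688)
444 468 223 276
block 0.049189792777842634 ((0.6046463251113892, 0.09920980036258698), (0.03892718255519867, 0.08448615670204163), 70.02452850341797)
can 0.05846173541975469 ((0.5269597172737122, -0.1118784248828888), (0.04880610480904579, 0.08414171636104584), 70.65003204345703)
```

>>> apply_moves --pt "0 0 0.004 0.01 0.03 0 -1" --pt "0 0 0.004 0.02 0.06 0 -1" --pt "0 0 0.004 0.0305 0.086 0 -1" --pt "0 0 0.004 0.0305 0.086 -0.03 -1" --pt "0 0 0.004 0.0305 0.086 -0.06 -1" --pt "0 0 0.004 0.0305 0.086 -0.085 -1" --pt "0 0 0.004 0.0305 0.086 -0.095 -1" --pt "0 0 0.004 0.0305 0.086 -0.101 -1" --pt "0 0 0.004 0.0305 0.086 -0.101 -1" --pt "0 0 0.004 0.0305 0.086 -0.101 -1"

```text
time: 4.47
eef_pos: [0.6096, 0.1123, 0.0545]
ee_rot: [0.55, 3.092, 0.001]
force: [0.2, -0.5, 0.8]
gripper_width: 0.995
gripper_force: 0.0
```

>>> apply_moves --pt "0 0 0 0 0 0 1" --pt "0 0 0 0 0 0 1" --pt "0 0 0 0 0 0 1" --pt "0 0 0 0 0 0 1" --pt "0 0 0 0 0 0 1" --pt "0 0 0 0 0 0 1" --pt "0 0 0 0 0 0 1" --pt "0 0 0 0 0 0 1" --newtons 35

```text
time: 5.48
eef_pos: [0.6089, 0.1122, 0.0536]
ee_rot: [0.55, 3.093, -0.0]
force: [-0.8, 0.3, -0.3]
gripper_width: 0.154
gripper_force: 0.0
```

>>> apply_moves --pt "0 0 0 0 0 0 1" --pt "0 0 0 0 0 0 1" --pt "0 0 0 -0.0035 -0.0094 0 1" --pt "0 0 0 -0.0069 -0.0188 0 1" --pt "0 0 0 -0.0104 -0.0282 0 1" --pt "0 0 0 -0.0138 -0.0375 0 1" --pt "0 0 0 -0.0173 -0.0469 0 1" --pt "0 0 0 -0.0207 -0.0563 0 1" --pt "0 0 0 -0.0242 -0.0657 0 1" --pt "0 0 0 -0.0277 -0.0751 0 1"

```text
time: 6.72
eef_pos: [0.583, 0.0419, 0.0537]
ee_rot: [0.545, 3.09, 0.013]
force: [7.7, 11.2, -10.0]
gripper_width: 0.128
gripper_force: 35.0
```

>>> apply_moves --pt "0 0 0 0 0 0 1" --pt "0 0 0 0 0 0 1" --pt "0 0 0 0 0 0 1"

```text
time: 7.1
eef_pos: [0.5823, 0.0402, 0.0536]
ee_rot: [0.547, 3.091, 0.008]
force: [4.6, 6.7, -7.2]
gripper_width: 0.13
gripper_force: 35.0
```

```bash
python3 - <<'E'
from h import *
np.set_printoptions(precision=4,suppress=True)
s=robot.sense(); print(s["time"],s["eef_pos"],s["force"],s["gripper_width"],s["gripper_force"])
W=viewer.capture("wrist"); np.savez("w3.npz",**{k:W[k] for k in W})
c=proj(W,ray(W,320,240,0.03)); print(W["xyz"])
save("w3.png",cv2.resize(W["color"][130:310,220:420],None,fx=4,fy=4,interpolation=cv2.INTER_CUBIC)[:600])
E
```

```text
7.1 [0.5823 0.0402 0.0536] [ 4.5569  6.6956 -7.1981] 0.1298627650253128 35.011621713638306
[0.5034 0.0683 0.2237]
```

View pics/w3.png

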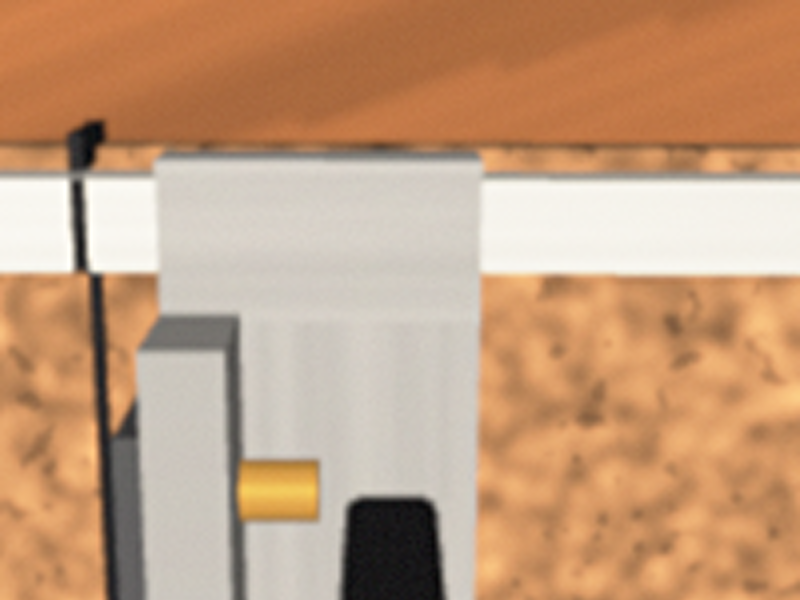

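The crop shows the line at crop x≈100 (image column 245) and the face plate's top front edge at crop x≈139–147 (image column 255). About 11 mm should be left. I'll measure it from this picture.

```bash
cat >> h.py <<'E'
ey=np.array([.3457,.9383]); ex=np.array([.9383,-.3457])
def bed(q): return np.array([q[:2]@ex,q[:2]@ey])
def edgefit(p,c0,rows,z,win=5,sign=1):   # sub-pixel dark->bright edge (sign=1) near column c0(r)
    g=cv2.cvtColor(p["color"],cv2.COLOR_RGB2GRAY).astype(float); P=[]
    for r in rows:
        c=int(round(c0(r))); s=sign*np.diff(g[r,c-win:c+win+1]); k=s.argmax()
        i=np.arange(max(k-1,0),min(k+2,len(s))); wt=np.clip(s[i],0,None)
        if s[k]>12: P.append((c-win+.5+(wt*i).sum()/wt.sum(),r))
    P=np.array(P); f=np.polyfit(P[:,1],P[:,0],1)
    for _ in range(3):
        e=np.abs(P[:,0]-np.polyval(f,P[:,1])); f=np.polyfit(P[e<0.7][:,1],P[e<0.7][:,0],1)
    return f,[bed(ray(p,np.polyval(f,r),r,z)) for r in(rows[0],rows[-1])],(e<.7).sum()
E
python3 - <<'E'
from h import *
np.set_printoptions(precision=4,suppress=True)
W=dict(np.load("w3.npz")); w=cloud(W); print("cam",bed(W["xyz"]))
f,a,b,n,sd=linefit(W,246,range(202,280),0.008); print("line",f,bed(a),bed(b),n,sd)
print("face top edge",edgefit(W,lambda r:254.75+(r-217)*.035,range(222,290),0.0495))
print("heights plate",np.nanmedian(w[225:270,262:270,2]),"base",np.nanmedian(w[180:195,270:330,2]),np.nanmedian(w[225:240,290:300,2]))
print("base front edge on rail",edgefit(W,lambda r:259.5,range(176,195),np.nanmedian(w[180:195,270:330,2]),sign=-1))
E
```

```text
cam [0.4488 0.2381]
line [  0.0563 232.2298] [0.4923 0.1985] [0.5381 0.1987] 76 0.11868181253079835
face top edge (array([  0.0439, 243.7528]), [array([0.4931, 0.2102]), array([0.526 , 0.2101])], np.int64(68))
heights plate 0.049478016919799944 base 0.029575959490490633 0.029634358837639888
base front edge on rail (array([  0.0337, 252.5115]), [array([0.4751, 0.2104]), array([0.484 , 0.2103])], np.int64(19))
```

>>> apply_moves --pt "0 0 0 -0.001 -0.0027 0 1" --pt "0 0 0 -0.002 -0.0054 0 1" --pt "0 0 0 -0.003 -0.0081 0 1" --pt "0 0 0 -0.004 -0.0108 0 1" --pt "0 0 0 -0.004 -0.0108 0 1" --pt "0 0 0 -0.004 -0.0108 0 1" --pt "0 0 0 -0.004 -0.0108 0 1" --pt "0 0 0 -0.004 -0.0108 0 1"

```text
time: 8.15
eef_pos: [0.5788, 0.0305, 0.0536]
ee_rot: [0.546, 3.091, 0.011]
force: [6.1, 9.5, -8.3]
gripper_width: 0.127
gripper_force: 35.0
```

```bash
cat > m.py <<'E'
from h import *
import sys
np.set_printoptions(precision=4,suppress=True)
s=robot.sense(); print(s["time"],s["eef_pos"],"tcp bed",bed(s["eef_pos"]),"F bed y",s["force"][:2]@ey,s["force"])
W=viewer.capture("wrist"); np.savez("w4.npz",**{k:W[k] for k in W}); w=cloud(W); print("cam",bed(W["xyz"]))
A=lambda x,z:proj(W,np.r_[x*ex+float(sys.argv[1])*ey,z])   # expected face location
q=np.r_[.494*ex+.1986*ey,.008]; u,v=proj(W,q); u2,v2=proj(W,np.r_[.536*ex+.1986*ey,.008]); print("line px",u,v,u2,v2)
try:
  f,a,b,n,sd=linefit(W,int(round((u+u2)/2)),range(int(v),int(v2)),0.008); print("line",bed(a),bed(b),n,sd)
except Exception as e: print("line fit",e)
# line on rail top, robot side
u,v=proj(W,np.r_[.475*ex+.1986*ey,.018]); u2,v2=proj(W,np.r_[.486*ex+.1986*ey,.018])
try:
  f,a,b,n,sd=linefit(W,int(round((u+u2)/2)),range(int(v)+1,int(v2)),0.018); print("line on rail",bed(a),bed(b),n,sd)
except Exception as e: print("rail fit",e)
p0,p1=A(.496,.0495),A(.525,.0495)
print("face top",edgefit(W,lambda r:p0[0]+(r-p0[1])*(p1[0]-p0[0])/(p1[1]-p0[1]),range(int(p0[1]),int(p1[1])),.0495))
p2,p3=A(.475,.0296),A(.486,.0296)
print("base front",edgefit(W,lambda r:p2[0]+(r-p2[1])*(p3[0]-p2[0])/(p3[1]-p2[1]),range(int(p2[1]),int(p3[1])),.0296,sign=-1))
u,v=A(.5,.03); u,v=int(u),int(v); x0,y0=max(u-80,0),max(v-75,0)
save("w4_%d.png"%int(s["time"]*100),cv2.resize(W["color"][y0:y0+150,x0:x0+160],None,fx=4,fy=4,interpolation=cv2.INTER_CUBIC)); print("crop",x0,y0)
E
python3 m.py .1992
```

```text
8.15 [0.5788 0.0305 0.0536] tcp bed [0.5325 0.2287] F bed y 11.02403189863102 [ 6.1231  9.493  -8.2912]
cam [0.4487 0.2274]
line px 262.44801584667977 204.86571216488633 265.08342093476983 275.59002714899736
line [0.4935 0.1962] [0.535  0.1966] 4 0.016325744869539593
line on rail [0.4752 0.198 ] [0.485 0.198] 20 0.257475127233914
face top (array([  0.0432, 243.9222]), [array([0.4959, 0.1998]), array([0.524 , 0.1998])], np.int64(58))
base front (array([  0.0355, 250.4866]), [array([0.4746, 0.1992]), array([0.485 , 0.1992])], np.int64(22))
crop 178 150
```

>>> apply_moves --pt "0 0 0 -0.0003 -0.0008 0 1" --pt "0 0 0 -0.0005 -0.0014 0 1" --pt "0 0 0 -0.0005 -0.0014 0 1" --pt "0 0 0 -0.0005 -0.0014 0 1" --pt "0 0 0 -0.0005 -0.0014 0 1" --pt "0 0 0 -0.0005 -0.0014 0 1"

```text
time: 8.95
eef_pos: [0.5784, 0.0295, 0.0537]
ee_rot: [0.545, 3.091, 0.012]
force: [7.1, 10.6, -9.0]
gripper_width: 0.128
gripper_force: 35.0
```

```bash
python3 m.py .1987
```

```text
8.95 [0.5784 0.0295 0.0537] tcp bed [0.5325 0.2276] F bed y 12.423914421326465 [ 7.1224 10.6168 -9.0409]
cam [0.4487 0.2262]
line px 264.4575593833675 204.856641901267 266.97302788767087 275.5813077995883
line fit too many indices for array: array is 1-dimensional, but 2 were indexed
line on rail [0.4752 0.1961] [0.485 0.203] 1 0.0
face top (array([  0.0422, 244.2186]), [array([0.4959, 0.1987]), array([0.524 , 0.1986])], np.int64(58))
base front (array([  0.0299, 253.2037]), [array([0.4746, 0.1989]), array([0.485 , 0.1988])], np.int64(22))
crop 179 150h.py:25: RankWarning: Polyfit may be poorly conditioned
  P=np.array(P); f=np.polyfit(P[:,1],P[:,0],1); res=P[:,0]-np.polyval(f,P[:,1]); P=P[np.abs(res)<1];
h.py:26: RankWarning: Polyfit may be poorly conditioned
  f=np.polyfit(P[:,1],P[:,0],1)
```

>>> apply_moves --pt "0 0 0 0.0009 0.0025 0 1" --pt "0 0 0 0.0018 0.0049 0 1" --pt "0 0 0 0.0018 0.0049 0 1" --pt "0 0 0 0.0018 0.0049 0 0" --pt "0 0 0 0.0018 0.0049 0 0" --pt "0 0 0 0.0018 0.0049 0 0" --pt "0 0 0 0.0018 0.0049 0 0"

```text
time: 9.88
eef_pos: [0.5785, 0.0297, 0.0536]
ee_rot: [0.55, 3.093, -0.0]
force: [-0.8, 0.2, -0.4]
gripper_width: 0.501
gripper_force: 0.0
```

>>> apply_moves --pt "0 0 0 0 0 0.02 -0.2" --pt "0 0 0 0 0 0.05 -0.2" --pt "0 0 0 -0.004 -0.011 0.08 -0.2" --pt "0 0 0 -0.0085 -0.0235 0.1 -0.2" --pt "0 0 0 -0.0085 -0.0235 0.1 -0.2" --pt "0 0 0 -0.0085 -0.0235 0.1 -0.2"

```text
time: 10.62
eef_pos: [0.5699, 0.0066, 0.1536]
ee_rot: [-0.55, -3.093, -0.0]
force: [0.5, -1.1, -0.7]
gripper_width: 0.6
gripper_force: 0.0
```

```bash
python3 m.py .1987; ls pics
```

```text
10.625 [0.5699 0.0066 0.1536] tcp bed [0.5324 0.2032] F bed y -0.8734035168751839 [ 0.4794 -1.1074 -0.7161]
cam [0.4489 0.2033]
line px 311.6847394635304 179.46556574694887 311.8197162532886 230.43101322717152
line [0.4936 0.1967] [0.5347 0.1955] 45 0.34784676578073037
line on rail [0.4755 0.1983] [0.4846 0.1982] 13 0.014819383373387021
face top (array([ -0.0028, 311.5163]), [array([0.4953, 0.1987]), array([0.5242, 0.1985])], np.int64(41))
base front (array([  0.0001, 310.0367]), [array([0.4745, 0.1978]), array([0.4847, 0.1977])], np.int64(15))
crop 231 116
scene1.png
top1.png
w1.png
w2.png
w3.png
w4_1062.png
w4_815.png
w4_894.png
```

View pics/w4_1062.png

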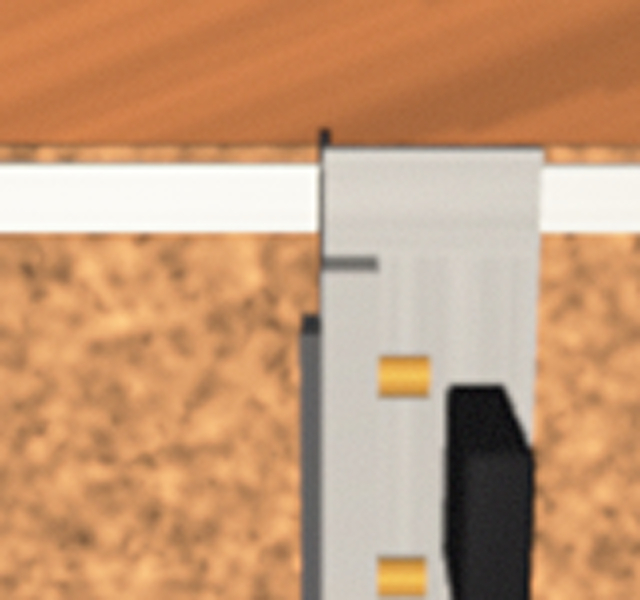

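The face edge (crop x≈322) lies along the tick of the line (crop x≈325, row 137), so about half the line shows in front of the stop. I'll check the ticks on both sides at sub-pixel level, and also locate the can.

```bash
python3 - <<'E'
from h import *
np.set_printoptions(precision=4,suppress=True)
W=dict(np.load("w4.npz")); w=cloud(W); g=cv2.cvtColor(W["color"],cv2.COLOR_RGB2GRAY).astype(int)
print(g[144:158,304:322])
u,v=proj(W,np.r_[.594*ex+.1986*ey,.014]); print(u,v); v=int(v);u=int(u)
print(g[v-8:v+8,u-8:u+10])
hh=w[...,2]; m=(hh>0.03)&(hh<0.065); v_,u_=np.mgrid[0:480,0:640]; m&=(u_<290)&(v_<320); q=w[m]; r=cv2.minAreaRect(q[:,:2].astype(np.float32))
print("can",np.percentile(q[:,2],98),r,bed(np.array(r[0])), m.sum())
b=np.stack([q[:,:2]@ex,q[:,:2]@ey,q[:,2]],-1); print(np.percentile(b,[1,99],axis=0))
E
```

```text
[[136 137 137 136 135 135 134 134 134 130 133 132 132 130 129 127 126 124]
 [137 136 134 135 132 135 133 135 133 132 132 128 126 126 126 123 123 125]
 [134 133 134 134 135 131 132 131 127 125 128 127 125 125 126 122 121 122]
 [132 133 133 132 128 129 122 115 112 118 122 123 122 122 120 122 120 120]
 [131 131 130 127 127 124 106  81  71  92 117 120 122 120 121 120 119 121]
 [130 128 127 125 127 122  98  59  47  76 111 121 121 120 119 118 118 117]
 [124 124 122 121 123 118  95  60  47  73 109 117 119 118 118 117 119 117]
 [114 115 113 113 116 114  90  59  53  73 106 111 109 110 110 108 108 110]
 [116 117 123 124 127 128  98  71  86 101 111 113 112 113 114 112 116 115]
 [140 145 148 152 158 157 119 103 146 163 161 163 162 162 162 160 162 162]
 [153 154 160 160 165 164 127 123 189 211 210 209 208 207 211 207 209 208]
 [161 166 163 162 167 163 129 131 197 217 216 215 216 216 216 217 214 216]
 [170 172 172 169 172 167 142 146 195 212 213 210 212 211 210 210 211 210]
 [219 219 219 218 217 216 185 162 197 210 208 210 209 209 208 208 209 209]]
311.8929844604963 297.8565610591467
[[243 243 243
[... 690 characters left out ...]
1 134 113 173 198 197 195 195 196 197 195 197]
 [150 152 147 150 149 148 149 135 113 174 197 196 196 196 196 197 196 194]
 [152 149 150 146 149 146 145 130 113 175 200 199 199 197 197 196 198 198]
 [149 149 147 145 144 143 141 128 116 177 198 197 197 199 200 196 196 197]
 [145 145 141 138 140 139 136 127 128 180 196 196 197 196 196 198 198 199]
 [142 138 138 138 136 135 134 133 145 189 201 200 200 199 198 199 201 200]
 [137 134 134 134 136 137 135 133 150 188 201 202 203 201 201 201 200 201]]
can 0.05843891315737213 ((0.4682936668395996, -0.09891939908266068), (0.057251252233982086, 0.20811410248279572), 78.00788879394531) [0.4736 0.0691] 8980
[[0.3775 0.0386 0.0308]
 [0.5735 0.1007 0.0587]]
```

The tick centre and the face edge agree to within about 0.3 mm. Next I'll turn the tool 90° so that two finger sides push the can squarely, and come down behind the can (bed −y side).

>>> apply_moves --pt "0 0 -0.17 -0.007 -0.019 0 0.13" --pt "0 0 -0.34 -0.014 -0.038 0 0.13" --pt "0 0 -0.51 -0.021 -0.057 0 0.13" --pt "0 0 -0.68 -0.028 -0.077 0 0.13" --pt "0 0 -0.85 -0.035 -0.096 0 0.13" --pt "0 0 -1.02 -0.042 -0.115 0 0.13" --pt "0 0 -1.19 -0.049 -0.134 0 0.13" --pt "0 0 -1.36 -0.056 -0.153 0 0.13" --pt "0 0 -1.5 -0.0633 -0.173 0 0.13" --pt "0 0 -1.572 -0.0633 -0.173 0 0.13"

```text
time: 11.92
eef_pos: [0.5058, -0.1678, 0.1525]
ee_rot: [-2.58, -1.79, 0.003]
force: [0.0, -0.5, -0.4]
gripper_width: 0.436
gripper_force: 0.0
```

>>> apply_moves --pt "0 0 0 0 0 -0.02 0.13" --pt "0 0 0 0 0 -0.05 0.13" --pt "0 0 0 0 0 -0.05 0.13"

```text
time: 12.3
eef_pos: [0.5048, -0.1654, 0.1011]
ee_rot: [-2.572, -1.796, 0.005]
force: [-0.9, 0.6, -0.5]
gripper_width: 0.431
gripper_force: 0.0
```

```bash
python3 - <<'E'
from h import *
np.set_printoptions(precision=4,suppress=True)
s=robot.sense(); print(s["time"],s["eef_pos"],bed(s["eef_pos"]),rot(s["ee_rot"])[:,0],s["joint_positions"],s["force"],s["gripper_width"])
W=viewer.capture("wrist"); save("w5.png",W["color"]); w=cloud(W); hh=w[...,2]
b=np.stack([w[...,:2]@ex,w[...,:2]@ey,hh],-1); m=(b[...,0]>.48)&(b[...,0]<.585)&(b[...,1]>.03)&(b[...,1]<.13)&(hh>.03)&(hh<.065)
q=b[m]; print("can",np.percentile(q,[1,50,99],axis=0)); t=q[q[:,2]>.0565]; print("crest",t.mean(0)); 
f=np.polyfit(t[:,0]-.533,t[:,1],1); print("crest yaw",f)
E
```

```text
12.3 [ 0.5048 -0.1654  0.1011] [0.5308 0.0193] [0.3445 0.9388 0.0002] [ 0.5439  0.4571 -0.3581  1.96    0.223   0.7685 -0.2944] [-0.8944  0.5735 -0.4946] 0.4310576064599075
can [[0.4925 0.052  0.0376]
 [0.5326 0.0788 0.055 ]
 [0.5735 0.0997 0.0588]]
crest [0.5318 0.0758 0.0575]
crest yaw [-0.0002  0.0758]
```

View pics/w5.png

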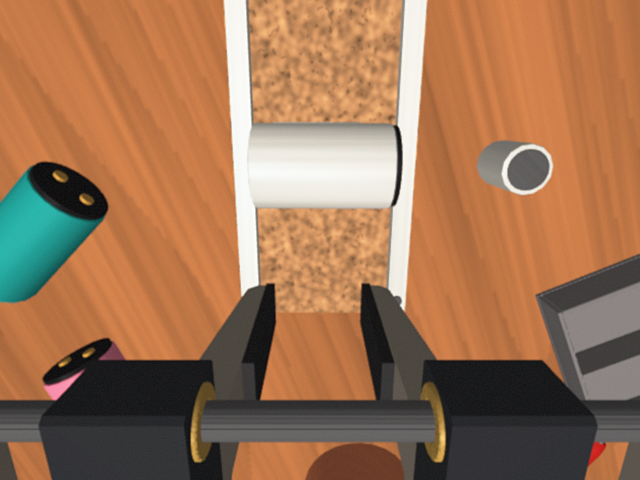

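The can lies square on the bed, with its crest at bed y≈0.076, and both fingers are behind it over the cork at (265,290) and (370,290). Now down, then a slow approach.

>>> apply_moves --pt "0 0 0 0 0 -0.03 0.13" --pt "0 0 0 0 0 -0.055 0.13" --pt "0 0 0 0 0 -0.075 0.13" --pt "0 0 0 0 0 -0.083 0.13" --pt "0 0 0 0 0 -0.083 0.13" --pt "0 0 0 0 0 -0.083 0.13"

```text
time: 13.1
eef_pos: [0.5076, -0.1668, 0.0216]
ee_rot: [2.576, 1.796, 0.002]
force: [-0.9, -0.3, 1.2]
gripper_width: 0.432
gripper_force: 0.0
```

>>> apply_moves --pt "0 0 0 0.0014 0.0038 0 0.13" --pt "0 0 0 0.0028 0.0075 0 0.13" --pt "0 0 0 0.0035 0.0094 0 0.13" --pt "0 0 0 0.0041 0.0113 0 0.13" --pt "0 0 0 0.0048 0.0131 0 0.13" --pt "0 0 0 0.0055 0.015 0 0.13" --pt "0 0 0 0.0062 0.0169 0 0.13" --pt "0 0 0 0.0069 0.0188 0 0.13" --pt "0 0 0 0.0076 0.0206 0 0.13" --pt "0 0 0 0.0083 0.0225 0 0.13"

```text
time: 14.35
eef_pos: [0.5151, -0.1441, 0.0206]
ee_rot: [2.577, 1.797, -0.0]
force: [0.5, 0.4, -0.3]
gripper_width: 0.435
gripper_force: 0.0
```

>>> apply_moves --pt "0 0 0 0.001 0.0028 0 0.13" --pt "0 0 0 0.0021 0.0056 0 0.13" --pt "0 0 0 0.0031 0.0084 0 0.13" --pt "0 0 0 0.0041 0.0113 0 0.13" --pt "0 0 0 0.0052 0.0141 0 0.13" --pt "0 0 0 0.0062 0.0169 0 0.13" --pt "0 0 0 0.0073 0.0197 0 0.13" --pt "0 0 0 0.0083 0.0225 0 0.13" --pt "0 0 0 0.0093 0.0253 0 0.13" --pt "0 0 0 0.0104 0.0281 0 0.13"

```text
time: 15.6
eef_pos: [0.5255, -0.1159, 0.0206]
ee_rot: [-2.577, -1.797, 0.0]
force: [-0.4, 0.5, 0.2]
gripper_width: 0.432
gripper_force: 0.1
```

```bash
cat > c.py <<'E'
from h import *
np.set_printoptions(precision=4,suppress=True)
s=robot.sense(); print(s["time"],s["eef_pos"],bed(s["eef_pos"]),"Fy",s["force"][:2]@ey,s["force"])
W=viewer.capture("wrist"); np.savez("w6.npz",**{k:W[k] for k in W}); w=cloud(W); hh=w[...,2]; print("cam",bed(W["xyz"]),W["xyz"][2])
b=np.stack([w[...,:2]@ex,w[...,:2]@ey,hh],-1); v=np.mgrid[0:480,0:640][0]
m=(b[...,0]>.49)&(b[...,0]<.575)&(b[...,1]>.05)&(b[...,1]<.185)&(hh>.05)&(hh<.062)&(v<300)
q=b[m]; k=np.percentile(q[:,2],95); t=q[q[:,2]>k-.002]; print("can crest",t.mean(0),len(t),"yaw",np.polyfit(t[:,0]-.533,t[:,1],1)[0])
save("c%d.png"%int(s["time"]*100),W["color"])
E
python3 c.py
```

```text
15.6 [ 0.5255 -0.1159  0.0206] [0.5331 0.0729] Fy 0.34080126175566794 [-0.4272  0.5206  0.2314]
cam [0.5321 0.1556] 0.1907434506482214
can crest [0.5318 0.1087 0.0574] 9877 yaw 0.0026892279404353765
```

>>> apply_moves --pt "0 0 0 0.001 0.0028 0 0.13" --pt "0 0 0 0.0021 0.0056 0 0.13" --pt "0 0 0 0.0031 0.0084 0 0.13" --pt "0 0 0 0.0041 0.0113 0 0.13" --pt "0 0 0 0.0052 0.0141 0 0.13" --pt "0 0 0 0.0062 0.0169 0 0.13" --pt "0 0 0 0.0073 0.0197 0 0.13" --pt "0 0 0 0.0083 0.0225 0 0.13" --pt "0 0 0 0.0093 0.0253 0 0.13" --pt "0 0 0 0.0104 0.0281 0 0.13"

```text
time: 16.9
eef_pos: [0.5359, -0.0878, 0.0206]
ee_rot: [2.577, 1.797, -0.0]
force: [-0.2, -0.0, 0.2]
gripper_width: 0.436
gripper_force: 0.1
```

>>> apply_moves --pt "0 0 0 0.0007 0.0019 0 0.13" --pt "0 0 0 0.0014 0.0038 0 0.13" --pt "0 0 0 0.0021 0.0056 0 0.13" --pt "0 0 0 0.0028 0.0075 0 0.13" --pt "0 0 0 0.0035 0.0094 0 0.13" --pt "0 0 0 0.0041 0.0113 0 0.13" --pt "0 0 0 0.0048 0.0131 0 0.13" --pt "0 0 0 0.0055 0.015 0 0.13" --pt "0 0 0 0.0059 0.0159 0 0.13" --pt "0 0 0 0.0062 0.0169 0 0.13"

```text
time: 18.15
eef_pos: [0.5421, -0.0711, 0.0206]
ee_rot: [2.577, 1.797, -0.0]
force: [0.1, 0.3, 0.7]
gripper_width: 0.435
gripper_force: 0.0
```

```bash
python3 c.py
```

```text
18.15 [ 0.5421 -0.0711  0.0206] [0.5332 0.1207] Fy 0.35742113733712594 [0.1317 0.3324 0.7216]
cam [0.5321 0.2034] 0.1907347977533333
can crest [0.5318 0.1565 0.0574] 10066 yaw 0.00012562685147810555
```

>>> apply_moves --pt "0 0 0 0.0004 0.0009 0 0.13" --pt "0 0 0 0.0007 0.0019 0 0.13" --pt "0 0 0 0.001 0.0028 0 0.13" --pt "0 0 0 0.0014 0.0038 0 0.13" --pt "0 0 0 0.0017 0.0047 0 0.13" --pt "0 0 0 0.0021 0.0056 0 0.13" --pt "0 0 0 0.0024 0.0066 0 0.13" --pt "0 0 0 0.0028 0.0075 0 0.13" --pt "0 0 0 0.0031 0.0084 0 0.13"

```text
time: 19.32
eef_pos: [0.5452, -0.0626, 0.0206]
ee_rot: [2.577, 1.797, -0.0]
force: [-0.2, -0.1, 0.0]
gripper_width: 0.434
gripper_force: 0.1
```

>>> apply_moves --pt "0 0 0 0.0002 0.0005 0 0.13" --pt "0 0 0 0.0003 0.0009 0 0.13" --pt "0 0 0 0.0005 0.0014 0 0.13" --pt "0 0 0 0.0007 0.0019 0 0.13"

```text
time: 19.82
eef_pos: [0.5458, -0.0608, 0.0206]
ee_rot: [2.577, 1.797, -0.0]
force: [-0.8, 0.6, -0.1]
gripper_width: 0.435
gripper_force: 0.1
```

```bash
python3 c.py
```

```text
19.825 [ 0.5458 -0.0608  0.0206] [0.5332 0.1316] Fy 0.31158608315505176 [-0.832   0.6386 -0.127 ]
cam [0.5321 0.2144] 0.1907453313082721
can crest [0.5318 0.1674 0.0575] 9680 yaw -0.002467212435909396
```

>>> apply_moves --pt "0 0 0 0.0002 0.0005 0 0.13" --pt "0 0 0 0.0003 0.0009 0 0.13" --pt "0 0 0 0.0005 0.0014 0 0.13"

```text
time: 20.25
eef_pos: [0.5464, -0.0594, 0.0206]
ee_rot: [2.577, 1.797, 0.0]
force: [-0.0, 0.2, 0.5]
gripper_width: 0.436
gripper_force: 0.0
```

>>> apply_moves --pt "0 0 0 0.0002 0.0005 0 0.13" --pt "0 0 0 0.0003 0.0009 0 0.13" --pt "0 0 0 0.0003 0.0009 0 0.13"

```text
time: 20.62
eef_pos: [0.5466, -0.0584, 0.0206]
ee_rot: [-2.577, -1.797, 0.0]
force: [-0.5, 0.2, -0.4]
gripper_width: 0.437
gripper_force: 0.0
```

>>> apply_moves --pt "0 0 0 0.0002 0.0005 0 0.13" --pt "0 0 0 0.0003 0.0009 0 0.13" --pt "0 0 0 0.0003 0.0009 0 0.13"

```text
time: 21.0
eef_pos: [0.5467, -0.0582, 0.0206]
ee_rot: [2.577, 1.796, -0.001]
force: [-0.8, -1.6, 0.9]
gripper_width: 0.436
gripper_force: 1.3
```

>>> apply_moves --pt "0 0 0 0.0002 0.0005 0 0.13" --pt "0 0 0 0.0003 0.0009 0 0.13" --pt "0 0 0 0.0003 0.0009 0 0.13"

```text
time: 21.38
eef_pos: [0.5468, -0.0581, 0.0206]
ee_rot: [2.577, 1.795, -0.003]
force: [-2.1, -5.1, 1.5]
gripper_width: 0.434
gripper_force: 2.8
```

The can is bearing on the buffer at about 5.5 N, so I'll hold it there.

>>> apply_moves --pt "0 0 0 0 0 0 0.13" --pt "0 0 0 0 0 0 0.13"

```text
time: 21.62
eef_pos: [0.5467, -0.0581, 0.0205]
ee_rot: [2.577, 1.795, -0.003]
force: [-2.0, -4.7, 1.6]
gripper_width: 0.434
gripper_force: 2.7
```

>>> apply_moves --pt "0 0 0 0 0 0 0.13" --pt "0 0 0 0 0 0 0.13"

```text
time: 21.88
eef_pos: [0.5467, -0.0581, 0.0205]
ee_rot: [2.577, 1.795, -0.003]
force: [-1.7, -5.0, 2.4]
gripper_width: 0.436
gripper_force: 2.7
```

>>> apply_moves --pt "0 0 0 0 0 0 0.13"

```text
time: 22.0
eef_pos: [0.5467, -0.0581, 0.0206]
ee_rot: [2.577, 1.795, -0.003]
force: [-2.2, -5.3, 1.6]
gripper_width: 0.433
gripper_force: 2.7
```

```bash
python3 c.py
```

```text
22.0 [ 0.5467 -0.0581  0.0206] [0.5331 0.1345] Fy -5.703357145679156 [-2.2223 -5.2596  1.5505]
cam [0.5322 0.2175] 0.1905489848695752
can crest [0.5318 0.1699 0.0574] 9814 yaw 0.002761548611890442
```

Held at 5–5.7 N for over 0.6 s. Now I'll back off straight and lift.

>>> apply_moves --pt "0 0 0 -0.0003 -0.0009 0 0.13" --pt "0 0 0 -0.0007 -0.0019 0 0.13" --pt "0 0 0 -0.001 -0.0028 0 0.13" --pt "0 0 0 -0.0014 -0.0038 0 0.13" --pt "0 0 0 -0.0028 -0.0075 0 0.13" --pt "0 0 0 -0.0055 -0.015 0 0.13" --pt "0 0 0 -0.0104 -0.0281 0 0.13" --pt "0 0 0 -0.0173 -0.0469 0 0.13" --pt "0 0 0 -0.0173 -0.0469 0.03 0.13" --pt "0 0 0 -0.0173 -0.0469 0.07 0.13"

```text
time: 23.3
eef_pos: [0.5283, -0.1054, 0.0904]
ee_rot: [-2.578, -1.793, 0.004]
force: [1.5, -0.6, -0.9]
gripper_width: 0.436
gripper_force: 0.0
```

>>> apply_moves --pt "0 0 0 0 0 0.04 0.13" --pt "0 0 0 0 0 0.07 0.13" --pt "0 0 0 0 0 0.07 0.13" --pt "0 0 0 0 0 0.07 0.13"

```text
time: 23.8
eef_pos: [0.5289, -0.1046, 0.1597]
ee_rot: [-2.578, -1.795, 0.002]
force: [0.0, -0.4, -0.5]
gripper_width: 0.434
gripper_force: 0.0
```

```bash
python3 c.py; python3 - <<'E'
from h import *
W=dict(np.load("w6.npz")); u,v=map(int,proj(W,np.r_[.533*ex+.19*ey,.03])); print(u,v)
x0=max(u-130,0);y0=max(v-80,0); save("fin.png",cv2.resize(W["color"][y0:y0+190,x0:x0+260],None,fx=3,fy=3,interpolation=cv2.INTER_CUBIC))
E
```

```text
23.8 [ 0.5289 -0.1046  0.1597] [0.5324 0.0848] Fy -0.35725880445929253 [ 0.0029 -0.3818 -0.451 ]
cam [0.5317 0.1676] 0.32982476049812587
can crest [0.5312 0.1692 0.0576] 2992 yaw 0.001073900992502236
320 85
```

View pics/fin.png

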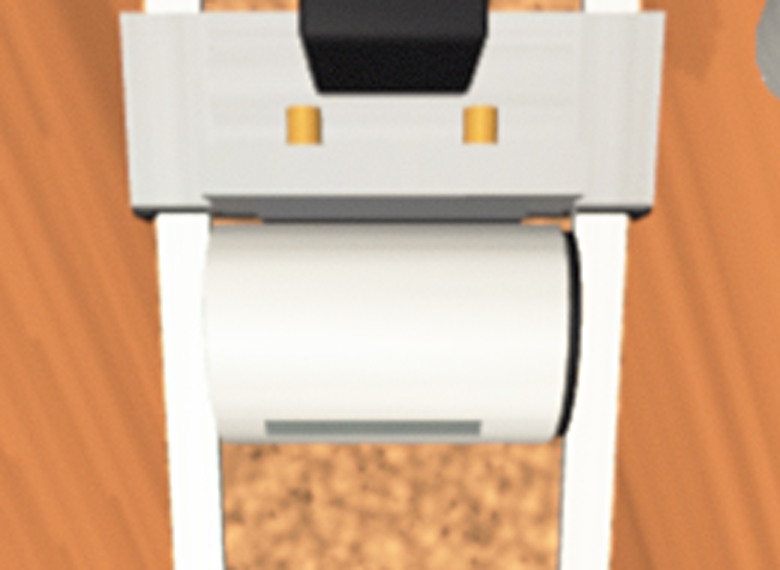

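The can lies against the buffer (crop row ~223), and the line's ticks show evenly at both sides of the stop (row ~212). One last look from directly above the contact.

>>> apply_moves --pt "0 0 0 0.0045 0.0125 -0.025 0.13" --pt "0 0 0 0.0093 0.0253 -0.05 0.13" --pt "0 0 0 0.0093 0.0253 -0.05 0.13" --pt "0 0 0 0.0093 0.0253 -0.05 0.13" --pt "0 0 0 0.0093 0.0253 -0.05 0.13"

```text
time: 24.48
eef_pos: [0.5396, -0.0791, 0.1113]
ee_rot: [2.577, 1.795, 0.001]
force: [-0.8, -0.5, -0.4]
gripper_width: 0.431
gripper_force: 0.0
```

```bash
python3 c.py; python3 - <<'E'
from h import *
np.set_printoptions(precision=4,suppress=True)
W=dict(np.load("w6.npz")); f=lambda x,y,z:proj(W,np.r_[x*ex+y*ey,z])
g=cv2.cvtColor(W["color"],cv2.COLOR_RGB2GRAY).astype(int)
for x in(.479,.587): # face base edge & line along image rows on the rails
    u,v=f(x,.1986,.018); u=int(u); print("rail",x,u,v,g[int(v)-8:int(v)+9,u-2:u+3].mean(1))
u,v=f(.533,.1941,.044); print("buffer",u,v)
for v_ in range(int(v)-8,int(v)+9): print(v_,g[v_,int(u)-3:int(u)+4].mean().round(), bed(ray(W,u,v_,.044))[1].round(4), bed(ray(W,u,v_,.0495))[1].round(4), bed(ray(W,u,v_,.018))[1].round(4))
x0=int(u)-130;y0=max(int(v)-60,0); save("fin2.png",cv2.resize(W["color"][y0:y0+140,x0:x0+260],None,fx=3,fy=3,interpolation=cv2.INTER_CUBIC)); print(x0,y0)
E
```

```text
24.475 [ 0.5396 -0.0791  0.1113] [0.5337 0.1124] Fy -0.7879407442811337 [-0.8052 -0.5431 -0.3938]
cam [0.5325 0.1951] 0.28145845737152214
can crest [0.5315 0.1694 0.0575] 4155 yaw 0.00012091559475063256
rail 0.479 233 113.6683454802271 [223.6 223.6 223.8 224.  224.  224.2 226.4 227.  189.8 117.8 194.6 254.8
 252.6 250.4 250.2 250.2 250.2]
rail 0.587 403 113.56572420255964 [208.2 208.  208.4 207.8 207.4 208.4 210.2 207.2 171.  103.8 178.4 247.4
 248.  245.2 244.6 245.  244.6]
buffer 318.54814998733065 121.22471248921948
113 154.0 0.1986 0.1985 0.199
114 111.0 0.198 0.198 0.1984
115 103.0 0.1975 0.1974 0.1977
116 106.0 0.1969 0.1969 0.1971
117 105.0 0.1964 0.1964 0.1965
118 105.0 0.1959 0.1958 0.1959
119 106.0 0.1953 0.1953 0.1953
120 108.0 0.1948 0.1948 0.1947
121 116.0 0.1942 0.1942 0.1941
122 128.0 0.1937 0.1937 0.1935
123 138.0 0.1931 0.1932 0.1929
124 145.0 0.1926 0.1926 0.1923
125 152.0 0.192 0.1921 0.1917
126 160.0 0.1915 0.1915 0.1911
127 168.0 0.1909 0.191 0.1904
128 176.0 0.1903 0.1905 0.1898
129 181.0 0.1898 0.1899 0.1892
188 61
```

View pics/fin2.png

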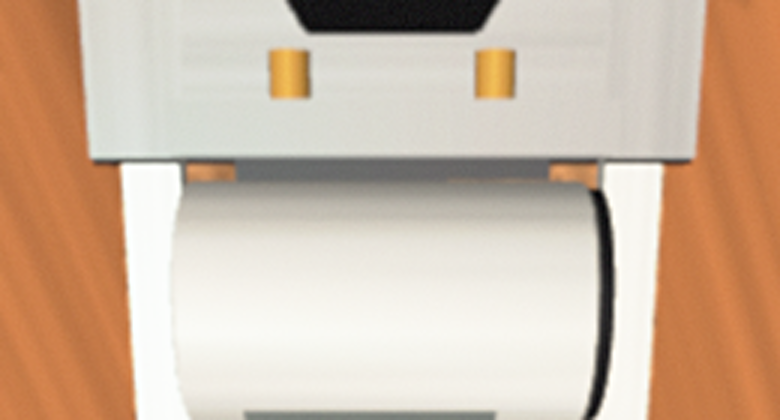

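A faint orange sliver shows at crop (450–550, 180), between the can and the right half of the buffer, so I'll quantify it.

```bash
python3 - <<'E'
from h import *
np.set_printoptions(precision=1,suppress=True,linewidth=160)
W=dict(np.load("w6.npz")); c=W["color"].astype(int); rb=c[...,0]-c[...,2]; g=c.sum(2)//3
cols=[(252,258)]+[(x,x+13) for x in range(268,370,13)]+[(374,384)]
for v in range(112,126): print(v,[ (round(rb[v,a:b].mean(),1),round(g[v,a:b].mean())) for a,b in cols])
E
```

```text
112 [(np.float64(2.0), 200), (np.float64(3.6), 201), (np.float64(5.2), 201), (np.float64(6.7), 200), (np.float64(8.5), 199), (np.float64(10.3), 198), (np.float64(11.5), 197), (np.float64(12.9), 196), (np.float64(12.5), 194), (np.float64(12.8), 194)]
113 [(np.float64(0.3), 147), (np.float64(1.9), 155), (np.float64(3.0), 154), (np.float64(3.7), 153), (np.float64(5.4), 152), (np.float64(6.4), 152), (np.float64(7.1), 151), (np.float64(8.4), 150), (np.float64(7.5), 148), (np.float64(7.1), 143)]
114 [(np.float64(5.8), 89), (np.float64(0.2), 112), (np.float64(-0.2), 112), (np.float64(1.2), 111), (np.float64(1.5), 111), (np.float64(2.8), 110), (np.float64(3.3), 109), (np.float64(3.6), 108), (np.float64(3.0), 105), (np.float64(6.5), 82)]
115 [(np.float64(56.3), 100), (np.float64(-0.6), 104), (np.float64(-0.2), 104), (np.float64(0.8), 103), (np.float64(0.5), 103), (np.float64(1.7), 102), (np.float64(2.9), 101), (np.float64(3.0), 100), (np.float64(3.8), 99), (np.float64(50.5), 86)]
116 [(np.float64(99.8), 142), (np.float64(-0.8), 106), (np.float64(-0.8), 106), (np.float64(0.5), 106), (np.float6
[... 1705 characters left out ...]
t64(12.2), 141), (np.float64(12.1), 139), (np.float64(11.9), 137), (np.float64(11.8), 135), (np.float64(11.2), 134), (np.float64(9.7), 131), (np.float64(10.1), 129), (np.float64(10.5), 128)]
124 [(np.float64(13.0), 152), (np.float64(12.6), 150), (np.float64(12.0), 148), (np.float64(12.6), 146), (np.float64(12.0), 144), (np.float64(11.9), 142), (np.float64(11.8), 140), (np.float64(10.8), 138), (np.float64(11.5), 137), (np.float64(10.6), 133)]
125 [(np.float64(13.0), 157), (np.float64(13.3), 155), (np.float64(12.7), 153), (np.float64(13.0), 152), (np.float64(13.2), 150), (np.float64(12.8), 148), (np.float64(13.2), 147), (np.float64(12.4), 145), (np.float64(11.9), 143), (np.float64(11.4), 141)]
```

```bash
python3 -c "
from plant import job
print(job.job_done())"
```

```text
the job is handed in; nothing more can be done
None
```

I handed the job in at about 24.5 s of the 72 s. The stop's face is over the line to within about 0.5 mm. The can was rolled up and pressed on the buffer at 5–5.7 N for about 0.6 s, and it now lies against the buffer with the gripper clear.

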